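# Load the stove-side seasoning caddy

## Robot

A 7-joint arm with a two-finger parallel gripper is mounted at the origin on a cart in front of the work surface, level with it; the furniture and walls round the work are solid. World frame = base frame: x ahead of the robot, y to its left, z up, the work surface at z = 0. Lengths are in mm, angles in rad, forces in N, time in s.
With the tool pointing down it reaches from about 400 to 875 mm from the base axis. Payload 4.4 kg.
Tool frame: the origin (TCP) lies midway between the tips of the shut fingers; the grasp point (between the pads) lies 19 mm behind it; z points along the fingers, y is the line along which they close (so a half turn about z gives the same grasp; the last joint's range is limited). The gripper opens to 85 mm and grips with 20 to 120 N. Pads are 22 mm wide; open, the fingers measure 114 mm over their backs; the gripper's body (76 mm by 85 mm) begins 54 mm behind the grasp point. The pads swing forward as they close: fully open they stand 13 mm farther back than shut.
Start: joints at [-1.389, 0.628, 0.038, 1.517, -0.027, 0.996, -0.02], TCP at [159.401, 630.166, 231.313] pointing down, gripper open.
Joint ranges: [-3.06, 3.06], [-0.37, 2.12], [-1.25, 1.32], [0.18, 2.47], [-1.1, 4.24], [0.23, 1.98], [-2.94, 2.94]. Speed limits (rad/s): [2.57, 2.57, 3.14, 3.14, 3.14, 3.14, 3.14].

## Interface

Orientations are given as [roll, pitch, yaw] about the fixed x, y, z axes, in that order (R = Rz(yaw) Ry(pitch) Rx(roll)).
In Python, from cell import readout, optics, order gives the robot as it stands.
- The arm moves only by the shell command python3 -m jog 'ROWS'. ROWS is a JSON object of lists of equal length, an entry for each row: "claw": the opening, from 0 (shut) to 1 (fully open); "xyz": the shift along the tool's x, y, z each as a share of 0.1 m, from -1 to 1, a list of three; "twist": the turn, a rotation vector about the tool's x, y, z each as a share of 180 degrees, from -1 to 1, a list of three. A call has 1 to 12 rows; each row shifts and turns the commanded pose from where the row before left it, along the tool's axes as they then stand; what a row does not reach is not made up. A row lasts 1/8 s, in which the tool goes at most 62.5 mm and 10.7 degrees, less where a joint would pass 70% of its speed; a pose out of reach is approached as far as the arm can. A call with a number of a shift or a turn outside -1 to 1 is refused whole. A call with a gripper value outside its range is refused whole. The fingers move at their own pace and stop on an object; the grip force is fixed at half the most. Time passes only in rows, so rows that do not move let the fingers close. It gives the time, the measured TCP pose, the force, the opening and the grip force at its end, in the units of the state.
- readout.read_state(): the state, without advancing time (a new reading comes with each control period).
- optics.get_image(name): name is "scene" or "top" or "wrist"; returns a dict with "color" (420x560x3 uint8, red, green, blue), "fovy" (degrees; the focal length in pixels is half the picture's height over the tangent of half this angle, whatever the lens; pixels are square), "cx", "cy" (the principal point, pixels), "view" (4x4, takes a point from world to camera coordinates). Camera axes: x right, y up, looking along -z (the intrinsics and any distortion apply to the point x, -y, -z); pixel columns grow to the right and rows downward; lengths in mm; the calibration is good to about 2 mm. A picture is of the moment at which its call begins. There is no depth.
- order.finish_job(): hands the job in; it is judged then, once.
Trained networks look in the newest picture that a camera, given by its name, has taken for a name from the list of things; names that differ only in an ending like _2 or _b are one class to them, and where a whole thing is asked for, a point or a joint stands for the part that bears it (a point fixed in the world has none). Each returns a list of dicts, best first, with "score" (0 to 1); they miss things now and then, are a little off and sometimes report something else, mostly with a low value. They report only what shows in the picture. A call takes as long as a camera call.
- optics.boxes_of(camera, label): "rect" ([left, top, width, height] in pixels, round what is visible of it).
The state is a dict: "clock": time; "qpos": joint angles; "qd": joint speeds; "tau": joint torques, N m; "eef_pos": TCP position; "tool_rot": TCP orientation; "force": force on the tool from outside, world axes, zero at the start; "torque": the same for the moment, N m; "width": finger opening in mm; "gripper_force": force on a finger pad.
Only numpy, scipy, OpenCV 4.12 (cv2) and the standard library are available. Lean on these libraries where they do the work, as an engineer would, in place of code of your own. Each camera call takes 0.05 s, during which the arm holds its last target. There are 200 camera calls.

## Task

Load the bamboo caddy for cooking: lay the spoon in the long trough, stand the yellow-capped spice jar in the round well, stand the small salt carton in the rectangular bay and set the garlic bulb that stands beside them on its base in the little blue dish. The fork and the white-capped spice jar do not belong in the caddy: leave them where they are.

Things in the scene. Friction and masses are not known exactly. Their poses are not given: they have to be found in the camera images.
- caddy: Fixed bamboo tray 274 x 172 mm, x along it, y across, origin under its centre on the worktop, turned any way. Floor at z 10 mm. At y > 0 an open spoon trough: inside x +-132, y +10 to +81 mm, centre line y = +45; side walls top at z 28, in the middle 80 mm only 14. At y = -38.5 mm three 84 mm inserts at x = -85.5, 0, +85.5 in varying order. End walls 46 mm high.
- jar_well: Fixed insert in the caddy: darker wooden block 84 x 84 x 45 mm with one round well in its centre, 60 mm diameter, 40 mm deep. Origin under its centre, on the tray floor (10 mm above the worktop); well floor 5 mm above the origin, block top 45 mm. Axes parallel to the caddy's.
- carton_bay: Fixed insert in the caddy: darker wooden block 84 x 84 x 45 mm with one rectangular bay in its centre, 74 mm along its x, 57 mm along its y, 40 mm deep. Origin under its centre, on the tray floor (10 mm above the worktop); bay floor 5 mm above the origin, block top 45 mm. Axes parallel to the caddy's.
- garlic_dish: Fixed insert in the caddy: flat darker wooden plate, 84 x 84 x 6 mm, carrying a shallow round blue ceramic dish of 83 mm diameter. Origin under its centre, on the tray floor (10 mm above the worktop); the dish's flat floor (about 66 mm across) is 11 mm above the origin, its rim only 16 mm.
- yellow_jar: Glass spice jar with a yellow cap, round, 43 mm diameter, 102 mm tall, about 0.11 kg, standing. Origin at the centre of its base, z up along it. Belongs in the round well.
- carton: Small upright salt carton, white and blue with red, 40 mm along its x, 58 mm along its y, 86 mm tall, about 0.04 kg, standing, turned any way. Origin at the centre of its base, z up. Take it across the 40 mm. Belongs in the rectangular bay, its 58 mm side along the bay's 74 mm.
- garlic: Whole garlic bulb, pale, 54 mm across and 52 mm tall to the tip of its stalk, widest 19 mm above its base and only 45 mm across at 30 mm, so take it low down, about 0.03 kg, standing on its base. Origin at the centre of its base, z up. Belongs in the dish. (Not the other bulb, far left beside the utensil crock.)
- spoon: Steel table spoon lying flat, 193 mm along its x, 14 mm high. Origin under the middle of its length; the bowl (41 mm wide) is at its +x end, from x = +35 mm on. The thin handle (3 mm) runs to -x: it is 9 mm wide and 11 to 14 mm above the spoon's underside at x = 0, 12 mm wide and about 8 mm up at x = -40 mm. About 0.045 kg. Belongs in the trough, either way round.
- white_jar: Look-alike: glass spice jar with a white cap, round, 43 mm diameter, 96 mm tall, standing. Origin at the centre of its base. Does not belong in the caddy; must stay where it is.
- fork: Look-alike: steel table fork lying flat, 198 mm along its x, 27 mm wide, 14 mm high. Origin under its centre. Does not belong in the caddy; must stay where it is.

How it is judged:
By the outcome, as a careful person would: the job done as asked, in the order asked, and still so for the second after the job is handed in, with the robot touching nothing.
It also fails if it takes over 120 s, if anything falls off the work surface, if the arm or the gripper's body presses on something with over 40 N, if the wrist force passes 120 N, or if a joint passes its speed limit or range.

## Working session

There is one attempt and no reset: what is moved stays moved. The work goes in short steps, Python scripts to look and compute and a shell command to move; the robot and the scene stay as the last step left them, time stands still between calls to the robot, and variables do not carry over. Pictures are saved under pics/ and viewed, at most 14 in all, crops included, and the job is handed in when it is done.

```bash
ls; mkdir -p pics; python3 - <<'E'
from cell import readout, optics, order
import cv2
print(readout.read_state())
for n in("scene","top","wrist"):
    im=optics.get_image(n); cv2.imwrite(f"pics/{n}0.png",im["color"][:,:,::-1]); print(n,{k:v for k,v in im.items() if k!="color"})
    if n!="x":
        for l in("caddy","jar_well","carton_bay","garlic_dish","yellow_jar","carton","garlic","spoon","white_jar","fork"):
            print(l,[(round(b["score"],2),[round(v) for v in b["rect"]]) for b in optics.boxes_of(n,l)[:3]])
E
```

```text
pics
{'clock': 0.0, 'qpos': array([-1.38877177,  0.62935892,  0.03841209,  1.51838709, -0.02702523,
        0.99631476, -0.02001387]), 'qd': array([ 0.00142252, -0.0007732 , -0.00057622,  0.00066379,  0.00065965,
        0.00153238, -0.0003702 ]), 'tau': array([ 2.98639297e-04, -5.63406909e+01,  1.22630686e+00, -1.93436265e+01,
        1.09468948e-02,  1.06734046e-02,  1.23699783e-05]), 'eef_pos': array([159.23271672, 629.53045085, 230.37416073]), 'tool_rot': array([-3.13964118e+00, -1.16804816e-05,  2.89376422e+00]), 'force': array([-0.008057  , -0.28481102,  0.08464189]), 'torque': array([ 0.03048755,  0.0570823 , -0.02651741]), 'gripper_force': 0.0, 'width': 85.45448628746294}
scene {'fovy': 56.10069458813432, 'cx': 279.12424084608693, 'cy': 204.06588305717176, 'view': array([[ 7.48966720e-01, -6.62606345e-01,  1.29807418e-03,
        -3.71214781e+02],
       [ 3.27037959e-01,  3.71364620e-01,  8.68984748e-01,
        -2.61768581e+02],
       [-5.76276866e-01, -6.50416137e-01,  4.94837168e-01,
        -6.61607139e+02],
       [ 0.00000000e+00,  0.00000000e+00,  0.00000000e+00,
   
[... 1255 characters left out ...]
, 166, 18, 19]), (0.51, [288, 146, 18, 27])]
spoon [(0.83, [318, 196, 15, 64])]
white_jar [(0.7, [287, 146, 19, 28])]
fork [(0.84, [283, 194, 16, 68])]
wrist {'fovy': 58.57996700097091, 'cx': 280.6518763841564, 'cy': 213.84970864634732, 'view': array([[ 2.45916068e-01,  9.69291106e-01, -1.95751395e-04,
        -6.48525386e+02],
       [-9.28813570e-01,  2.35588867e-01, -2.86012654e-01,
         3.67763119e+01],
       [-2.77183405e-01,  7.05169240e-02,  9.58225821e-01,
        -3.78924840e+02],
       [ 0.00000000e+00,  0.00000000e+00,  0.00000000e+00,
         1.00000000e+00]])}
caddy []
jar_well []
carton_bay []
garlic_dish []
yellow_jar []
carton []
garlic []
spoon []
white_jar []
fork []
```

View pictures.

View pics/scene0.png

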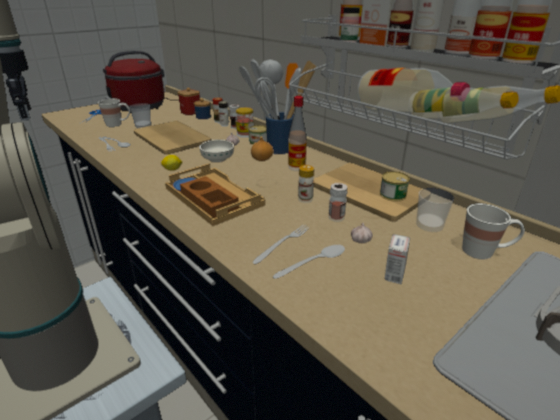

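View pics/top0.png

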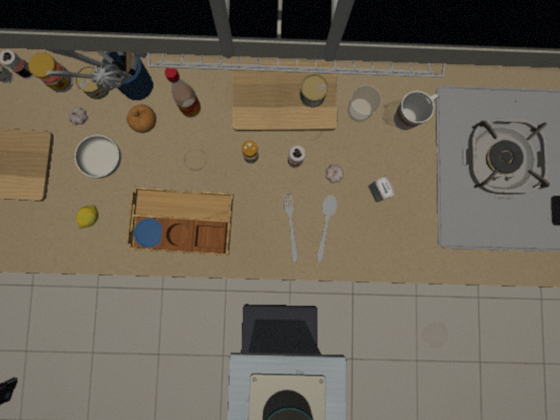

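View pics/wrist0.png

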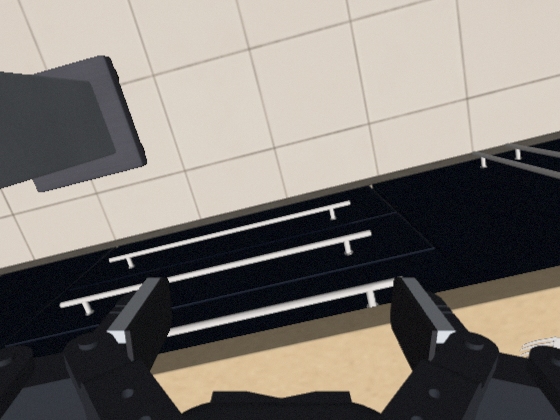

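```bash
cat > h.py <<'E'
from cell import readout, optics, order
import numpy as np, cv2
from scipy.spatial.transform import Rotation as Ro
def cam(n,save=None):
    im=optics.get_image(n)
    if save: cv2.imwrite(f"pics/{save}.png",im["color"][:,:,::-1])
    return im
def ray(im,u,v):
    f=im["color"].shape[0]/2/np.tan(np.radians(im["fovy"])/2); V=im["view"]
    d=np.array([(u-im["cx"])/f,-(v-im["cy"])/f,-1]); R=V[:3,:3]
    return -R.T@V[:3,3], R.T@d
def plane(im,u,v,z):
    o,d=ray(im,u,v); return o+d*(z-o[2])/d[2]
def proj(im,p):
    f=im["color"].shape[0]/2/np.tan(np.radians(im["fovy"])/2); c=im["view"][:3,:3]@np.array(p,float)+im["view"][:3,3]
    return np.array([im["cx"]+f*c[0]/-c[2], im["cy"]-f*c[1]/-c[2]])
def tri(*obs): # obs: (im,u,v)
    A=np.zeros((3,3)); b=np.zeros(3)
    for o in obs:
        c,d=ray(*o); d=d/np.linalg.norm(d); P=np.eye(3)-np.outer(d,d); A+=P; b+=P@c
    x=np.linalg.solve(A,b); return x
def state():
    s=readout.read_state(); return s
def go(p,yaw=None):
    """total tool-frame shift (share of 0.1m) after the turn and turn (share of 180deg) about tool z"""
    s=state(); R=Ro.from_euler("xyz",s["tool_rot"]).as_matrix()
    y0=s["tool_rot"][2]; sh=R.T@(np.array(p)-s["eef_pos"])/100
    print("clock",round(s["clock"],2),"tcp",s["eef_pos"].round(1),"rpy",s["tool_rot"].round(3),"w",round(s["width"],1))
    print("shift (tool axes now)",sh.round(3))
    if yaw is not None:
        dy=(yaw-y0+np.pi/2)%np.pi-np.pi/2
        R2=Ro.from_euler("xyz",[np.pi,0,y0+dy]).as_matrix()
        rv=(Ro.from_matrix(R.T@R2)).as_rotvec()/np.pi
        print("twist",rv.round(3),"alt z",(rv[2]-np.sign(rv[2])).round(3),"shift if turned first",(R2.T@(np.array(p)-s["eef_pos"])/100).round(3), "q7",s["qpos"][6].round(2))
E
python3 - <<'E'
from h import *
t=cam("top");s=cam("scene");w=cam("wrist")
st=state(); R=Ro.from_euler("xyz",st["tool_rot"]).as_matrix()
o,_=ray(w,280,210); _,d=ray(w,w["cx"],w["cy"]); print("cam in tool",(R.T@(o-st["eef_pos"])).round(1),"axis",(R.T@d).round(3))
def c(r): return r[0]+r[2]/2, r[1]+r[3]/2
for n,ts,ss in (("yellow",(250,150),(306.3,185)),("white",(296.5,160),(341,203)),("carton",(383,189),(396,259)),("garlic",(332,175.5),(363,233)),):
    print(n,tri((t,*ts),(s,*ss)).round(1))
for n,p in dict(spoon_tail=(320.5,260),spoon_bowl=(330,197),fork_t=(295,261),fork_h=(288,196)).items(): print(n,plane(t,*p,6).round(1))
for p in ((136,189),(232,194),(228,252),(132,250)): print("caddy",plane(t,*p,40).round(1))
E
```

```text
cam in tool [  72.6   -1.4 -142.2] axis [-0.286 -0.     0.958]
yellow [708.9 121.1  45.7]
white [690.1 -13.7  49.5]
carton [ 610.5 -247.3   44.7]
garlic [ 654.7 -116.6   23.2]
spoon_tail [413.1 -85.7   6. ]
spoon_bowl [ 591.5 -109.9    6. ]
fork_t [408.4 -14.5   6. ]
fork_h [590.7   9.6   6. ]
caddy [592.7 428.   40. ]
caddy [587.  165.1  40. ]
caddy [428.5 169.6  40. ]
caddy [426.6 427.8  40. ]
```

```bash
python3 -c "
from h import *
go([502,-98,200],3.007)"
```

```text
clock 1.8 tcp [159.4 630.2 231.3] rpy [ 3.142 -0.     2.894] w 85.3
shift (tool axes now) [-5.108 -6.219  0.313]
twist [ 0.    -0.    -0.036] alt z 0.964 shift if turned first [-4.372 -6.756  0.313] q7 -0.02
```

```bash
python3 -m jog '{"claw":[1,1,1,1,1,1,1,1,1,1,1,1],"xyz":[[-0.45,-0.35,0],[-0.45,-0.4,0],[-0.45,-0.4,0],[-0.45,-0.4,0],[-0.45,-0.4,0],[-0.45,-0.4,0],[-0.3,-0.5,0],[-0.3,-0.5,0],[-0.3,-0.5,0],[-0.3,-0.5,0],[-0.3,-0.5,0],[-0.2,-0.55,0]],"twist":[[0,0,-0.036],[0,0,0],[0,0,0],[0,0,0],[0,0,0],[0,0,0],[0,0,0],[0,0,0],[0,0,0],[0,0,0],[0,0,0],[0,0,0]]}'
python3 -c "
from h import *
go([502,-98,200],3.007)"
```

```text
clock: 3.3
eef_pos: [519.4, 30.1, 231.6]
tool_rot: [3.141, 0.002, 3.007]
force: [1.1, 0.6, 0.5]
width: 85.6
gripper_force: 0.0
clock 3.3 tcp [519.4  30.1 231.6] rpy [3.141e+00 2.000e-03 3.007e+00] w 85.6
shift (tool axes now) [ 1.000e-03 -1.293e+00  3.150e-01]
twist [0.    0.001 0.   ] alt z -1.0 shift if turned first [ 0.    -1.293  0.316] q7 1.35
```

```bash
python3 -m jog '{"claw":[1,1,1,1],"xyz":[[0,-0.5,0.1],[0,-0.5,0.1],[0,-0.29,0.1],[0,0,0]],"twist":[[0,0,0],[0,0,0],[0,0,0],[0,0,0]]}'
python3 - <<'E'
from h import *
w=cam("wrist","w1"); print(w["view"].tolist(),w["cx"],w["cy"],w["fovy"])
print(optics.boxes_of("wrist","spoon"))
E
```

```text
clock: 3.8
eef_pos: [499.7, -99.0, 200.8]
tool_rot: [-3.14, -0.001, 3.002]
force: [0.5, 0.7, 0.7]
width: 85.4
gripper_force: 0.0
[[0.14018414734159357, 0.9901244517471698, -0.0014053065428958564, 29.678550429909684], [-0.9491751190439673, 0.1339822105633953, -0.28480758529298117, 515.6583729455788], [-0.28180666816451144, 0.04125939050586117, 0.9585836763022331, -204.65763042003152], [0.0, 0.0, 0.0, 1.0]] 280.6518763841564 213.84970864634732 58.57996700097091
[{'rect': [262.3, 76.5, 44.4, 210.4], 'score': 0.91}]
```

View pics/w1.png

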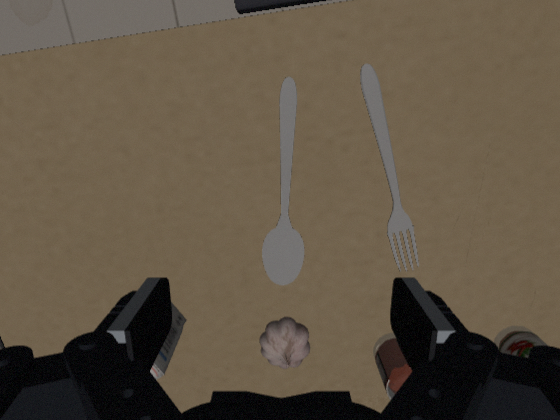

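```bash
cat >> h.py <<'E'
def spoon_mask(im,box):
    c=im["color"]; hsv=cv2.cvtColor(c,cv2.COLOR_RGB2HSV); m=(hsv[...,1]<45).astype(np.uint8)
    x,y,w,h=[int(v) for v in box]; k=np.zeros_like(m); k[y-8:y+h+8,x-6:x+w+6]=1; m=m*k
    n,l,s,_=cv2.connectedComponentsWithStats(m); i=1+np.argmax(s[1:,4]); return l==i
E
python3 - <<'E'
from h import *
w=cam("wrist"); m=spoon_mask(w,[262,76,44,210]); ys,xs=np.nonzero(m); print(len(ys),ys.min(),ys.max(),xs.min(),xs.max())
P=[]
for r in range(ys.min(),ys.max()+1,10):
    q=xs[ys==r]; p=plane(w,q.mean(),r,8); P.append(p[:2]); print(r,q.min(),q.max(),p.round(1)[:2],end="; ")
P=np.array(P); k=np.polyfit(P[:,0],P[:,1],1); print(k,"heading",np.arctan(k[0]))
a=plane(w,xs[ys==ys.min()].mean(),ys.min(),8);b=plane(w,xs[ys==ys.max()].mean(),ys.max(),4); print(a,b,np.linalg.norm(a-b),(a+b)/2)
E
```

```text
3888 75 283 257 299
75 284 285 [407.5 -80.8]; 85 277 291 [415.3 -82.3]; 95 275 292 [423.3 -83.8]; 105 275 291 [431.4 -85.3]; 115 275 291 [439.6 -86.4]; 125 276 290 [448.  -87.5]; 135 276 289 [456.4 -89.1]; 145 276 288 [465.  -90.7]; 155 276 287 [473.7 -92.3]; 165 276 286 [482.5 -94. ]; 175 276 286 [491.6 -95.2]; 185 276 285 [500.7 -96.9]; 195 276 284 [509.9 -98.6]; 205 277 283 [519.4 -99.9]; 215 275 283 [ 528.9 -102.2]; 225 271 286 [ 538.6 -104. ]; 235 261 296 [ 548.5 -105.3]; 245 258 299 [ 558.6 -106.7]; 255 258 298 [ 568.8 -108.6]; 265 259 296 [ 579.2 -110.5]; 275 264 291 [ 589.8 -112. ]; [ -0.17234389 -10.65684724] heading -0.17066732566800552
[407.4876354  -80.80302749   8.        ] [ 600.40767743 -113.52019206    4.        ] 195.71549625431484 [503.94765641 -97.16160977   6.        ]
```

```bash
python3 -c "
from h import *
go([499,-96.2,60],2.971)"
```

```text
clock 3.95 tcp [501.3 -94.7 201.6] rpy [3.141e+00 1.000e-03 3.008e+00] w 85.1
shift (tool axes now) [ 0.022 -0.019  1.416]
twist [0.    0.    0.012] alt z -0.988 shift if turned first [ 0.02  -0.018  1.416] q7 1.61
```

```bash
python3 -m jog '{"claw":[0.6,0.6,0.6,0.6,0.6],"xyz":[[0.02,-0.02,0.4],[0,0,0.5],[0,0,0.5],[0,0,0],[0,0,0]],"twist":[[0,0,0.012],[0,0,0],[0,0,0],[0,0,0],[0,0,0]]}'
python3 - <<'E'
from h import *
w=cam("wrist","w2"); b=optics.boxes_of("wrist","spoon"); print(b)
m=spoon_mask(w,b[0]["rect"]); ys,xs=np.nonzero(m)
for r in range(ys.min(),ys.max()+1,20):
    q=xs[ys==r]; print(r,q.min(),q.max(),plane(w,q.mean(),r,10).round(1)[:2],end="; ")
go([499,-96.2,3],2.971)
E
```

```text
clock: 4.58
eef_pos: [499.8, -97.1, 62.7]
tool_rot: [3.141, 0.002, 2.971]
force: [0.4, -0.5, -0.7]
width: 51.1
gripper_force: 0.0
[{'rect': [252.1, 56.9, 67.0, 332.4], 'score': 0.57}, {'rect': [407.0, 30.3, 87.0, 303.3], 'score': 0.57}]
58 282 287 [408.2 -80.8]; 78 272 297 [417.1 -82.3]; 98 270 299 [426.3 -83.9]; 118 271 298 [435.8 -85.5]; 138 272 297 [445.6 -87.2]; 158 273 296 [455.7 -88.9]; 178 274 295 [466.1 -90.7]; 198 275 294 [476.9 -92.5]; 218 276 293 [487.9 -94.4]; 238 277 292 [499.4 -96.3]; 258 278 291 [511.2 -98.3]; 278 279 289 [ 523.4 -100.7]; 298 273 295 [ 536.  -102.9]; 318 255 313 [ 549.1 -105.1]; 338 251 317 [ 562.7 -107.4]; 358 254 314 [ 576.7 -109.8]; 378 265 303 [ 591.3 -112.3]; clock 4.67 tcp [500.3 -97.7  63.5] rpy [3.141 0.004 2.97 ] w 51.4
shift (tool axes now) [0.018 0.012 0.605]
twist [ 0.     0.001 -0.   ] alt z 1.0 shift if turned first [0.016 0.012 0.605] q7 1.6
```

View pics/w2.png

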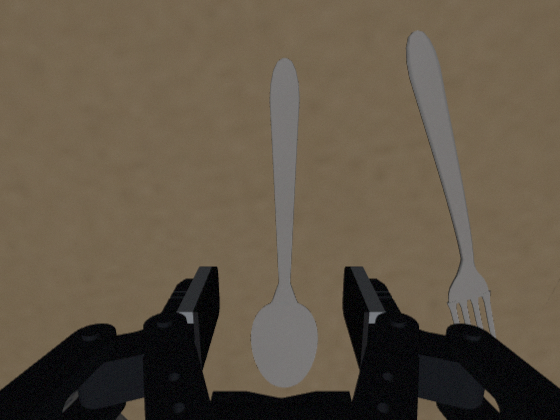

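```bash
python3 -m jog '{"claw":[0.6,0.6,0.6,0,0,0,0,0],"xyz":[[0.02,0.01,0.3],[0,0,0.3],[0,0,0],[0,0,0],[0,0,0],[0,0,0],[0,0,0],[0,0,0]],"twist":[[0,0,0],[0,0,0],[0,0,0],[0,0,0],[0,0,0],[0,0,0],[0,0,0],[0,0,0]]}'
```

```text
clock: 5.68
eef_pos: [497.7, -96.8, 2.6]
tool_rot: [3.142, 0.002, 2.969]
force: [-0.6, 0.6, 6.4]
width: 7.0
gripper_force: 58.7
```

```bash
python3 -m jog '{"claw":[0,0,0,0,0,0,0,0,0,0,0,0],"xyz":[[0,0,-0.3],[0,0,-0.6],[0,0,-0.6],[0,0,-0.4],[0.02,0.5,0],[0.02,0.5,0],[0.02,0.5,0],[0.02,0.5,0],[0.02,0.5,0],[0.02,0.5,0],[0,0.5,0],[0,0.5,0]],"twist":[[0,0,0],[0,0,0],[0,0,0],[0,0,0],[0,0,0],[0,0,0],[0,0,0],[0,0,0],[0,0,0],[0,0,0],[0,0,0],[0,0,0]]}'
python3 -m jog '{"claw":[0,0,0,0,0,0,0,0,0,0],"xyz":[[0,0,0],[0,0,0],[0,0,0],[0,0,0],[0,0,0],[0,0,0],[0,0,0],[0,0,0],[0,0,0],[0,0,0]],"twist":[[0,0,0.056],[0,0,0.056],[0,0,0.056],[0,0,0.056],[0,0,0.056],[0,0,0.056],[0,0,0.056],[0,0,0.056],[0,0,0],[0,0,0]]}'
python3 - <<'E'
from h import *
w=cam("wrist","w3"); t=cam("top","t3")
for l in ("jar_well","carton_bay","garlic_dish","caddy","spoon"): print(l,optics.boxes_of("wrist",l)[:2])
go([553,298,150],1.55)
E
```

```text
clock: 7.18
eef_pos: [553.4, 301.1, 191.7]
tool_rot: [-3.142, 0.0, 2.969]
force: [0.2, 0.3, -0.4]
width: 6.9
gripper_force: 58.8
clock: 8.43
eef_pos: [553.3, 299.7, 191.4]
tool_rot: [-3.141, -0.0, 1.565]
force: [-0.3, 0.3, -0.5]
width: 6.8
gripper_force: 58.8
jar_well [{'rect': [113.6, 130.8, 125.4, 113.3], 'score': 0.72}]
carton_bay [{'rect': [123.2, 232.0, 112.1, 101.8], 'score': 0.87}]
garlic_dish [{'rect': [123.3, 15.7, 110.2, 116.8], 'score': 0.56}]
caddy [{'rect': [109.3, 0.0, 233.7, 280.6], 'score': 0.74}]
spoon [{'rect': [261.7, 45.9, 44.4, 350.3], 'score': 0.88}, {'rect': [419.0, 338.5, 22.2, 62.0], 'score': 0.65}]
clock 8.78 tcp [553.5 299.6 191.4] rpy [-3.142 -0.     1.562] w 7.4
shift (tool axes now) [-0.016 -0.005  0.414]
twist [-0.    -0.     0.004] alt z -0.996 shift if turned first [-0.016 -0.005  0.414] q7 -0.21
```

View pics/w3.png

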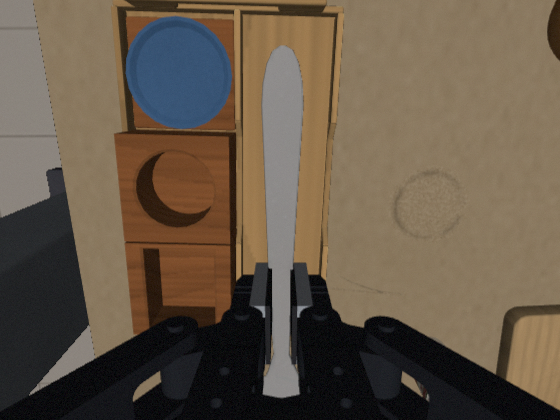

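```bash
cat >> h.py <<'E'
def dish(im):
    c=im["color"].astype(int); m=((c[...,2]>c[...,0]+35)).astype(np.uint8)
    cs,_=cv2.findContours(m,cv2.RETR_EXTERNAL,cv2.CHAIN_APPROX_NONE); k=max(cs,key=cv2.contourArea)
    return cv2.fitEllipse(cv2.convexHull(k))
E
python3 - <<'E'
from h import *
w=cam("wrist"); t=dict(cam("top")); t["color"]=cv2.imread("pics/top0.png")[:,:,::-1]
for n,im in(("w",w),("t",t)): print(n,dish(im))
dw=dish(w)[0]; dt=dish(t)[0]; print("dish tri",tri((w,*dw),(t,*dt)))
D=plane(w,*dw,26); W=plane(w,176.5,189,55); print("D",D,"W",W,np.linalg.norm((D-W)[:2]))
for p in ((236,133),(236,241),(117,134),(127,242)): print(p,plane(w,*p,55).round(1))
print("bay left edge/top edge",plane(w,143,250,55),plane(w,216,250,55))
for p in ((343,12),(327,12)): print(p,plane(w,*p,46).round(1),plane(w,*p,28).round(1))
for p in ((330,247),(325,247)): print(p,plane(w,*p,14).round(1))
p=[plane(t,*q,55) for q in((176,236),(211,237))]; print("top well,bay",p)
E
python3 - <<'E'
import cv2
a=cv2.imread("pics/top0.png")[180:262,120:245]; cv2.imwrite("pics/t0c.png",cv2.resize(a,None,fx=6,fy=6,interpolation=cv2.INTER_CUBIC))
E
```

```text
w ((177.56137084960938, 72.13179016113281), (103.11678314208984, 113.22044372558594), 153.0262451171875)
t ((147.87318420410156, 232.58030700683594), (27.22415542602539, 28.73771095275879), 32.21246337890625)
dish tri [474.78235214 393.44013502  24.67431628]
D [474.72005847 393.81062464  26.        ] W [474.02534243 308.30139332  55.        ] 85.51205337657976
(236, 133) [521.1 349.7  55. ]
(236, 241) [517.5 265.7  55. ]
(117, 134) [434.3 349.8  55. ]
(127, 242) [430.9 265.6  55. ]
bay left edge/top edge [442.80260303 258.68714852  55.        ] [501.16192856 258.13959038  55.        ]
(343, 12) [597.5 430.1  46. ] [600.2 433.8  28. ]
(327, 12) [586.5 430.2  46. ] [588.5 434.   28. ]
(330, 247) [597.9 243.5  14. ]
(325, 247) [593.3 243.5  14. ]
top well,bay [array([467.23615301, 308.38108203,  55.        ]), array([467.23900203, 215.0729925 ,  55.        ])]
```

View pics/t0c.png

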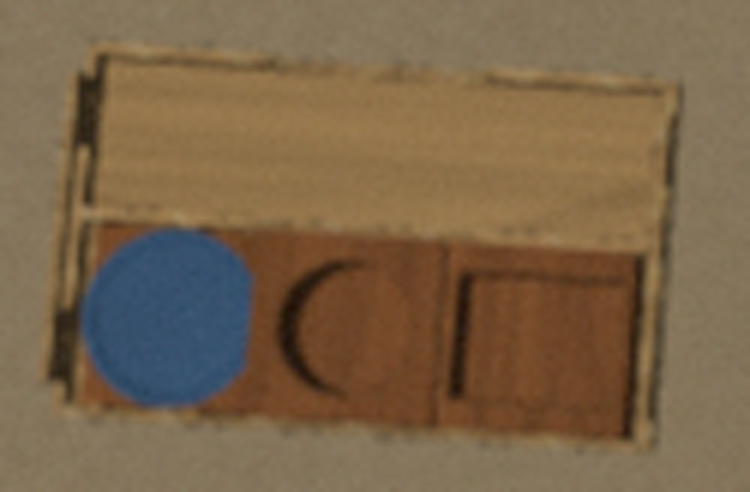

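```bash
python3 -c "
from h import *
go([558.1,308,30],1.536)"
```

```text
clock 8.88 tcp [553.5 299.6 191.3] rpy [-3.142 -0.     1.562] w 7.1
shift (tool axes now) [0.084 0.045 1.613]
twist [-0.    -0.     0.008] alt z -0.992 shift if turned first [0.086 0.043 1.613] q7 -0.21
```

```bash
python3 -m jog '{"claw":[0,0,0,0,0,0,0],"xyz":[[0.09,0.04,0.2],[0,0,0.5],[0,0,0.5],[0,0,0.4],[0,0,0],[0,0,0.1],[0,0,0]],"twist":[[0,0,0.008],[0,0,0],[0,0,0],[0,0,0],[0,0,0],[0,0,0],[0,0,0]]}'
python3 -c "
from h import *
go([558.1,308,13.5],1.536)"
```

```text
clock: 9.75
eef_pos: [558.1, 309.0, 22.0]
tool_rot: [3.14, -0.001, 1.537]
force: [-0.0, 0.0, -0.7]
width: 7.0
gripper_force: 58.8
clock 9.75 tcp [558.1 309.   22. ] rpy [ 3.140e+00 -1.000e-03  1.537e+00] w 7.0
shift (tool axes now) [-0.01   0.     0.085]
twist [ 0. -0.  0.] alt z -1.0 shift if turned first [-0.01   0.     0.085] q7 -0.15
```

```bash
python3 -m jog '{"claw":[0,0],"xyz":[[0,0,0.08],[0,0,0]],"twist":[[0,0,0],[0,0,0]]}'
python3 -m jog '{"claw":[0.3,0.3,0.3,0.3,0.3,0.3,0.3],"xyz":[[0,0,0],[0,0,0],[0,0,-0.1],[0,0,-0.5],[0,0,-0.6],[0,0,-0.6],[0,0,0]],"twist":[[0,0,0],[0,0,0],[0,0,0],[0,0,0],[0,0,0],[0,0,0],[0,0,0]]}'
python3 - <<'E'
from h import *
w=cam("wrist","w4"); 
s=cam("scene"); t=cam("top")
for n in("scene","top","wrist"):
  for l in ("yellow_jar","white_jar") if n!="wrist" else ("spoon",): print(n,l,optics.boxes_of(n,l)[:2])
go([709,121,160],1.536)
E
```

```text
clock: 10.0
eef_pos: [557.4, 308.7, 13.4]
tool_rot: [-3.141, -0.0, 1.537]
force: [0.5, 0.8, -0.9]
width: 6.9
gripper_force: 58.8
clock: 10.88
eef_pos: [561.1, 309.6, 199.7]
tool_rot: [3.132, -0.006, 1.536]
force: [0.4, -0.1, -0.2]
width: 25.8
gripper_force: 0.0
scene yellow_jar []
scene white_jar [{'rect': [331.0, 184.5, 15.3, 37.1], 'score': 0.92}, {'rect': [198.6, 185.6, 42.4, 34.6], 'score': 0.29}]
top yellow_jar [{'rect': [241.4, 143.9, 16.8, 22.3], 'score': 0.62}]
top white_jar [{'rect': [290.4, 146.5, 16.9, 22.7], 'score': 0.72}]
wrist spoon [{'rect': [256.6, 80.2, 44.6, 214.0], 'score': 0.76}]
clock 11.28 tcp [557.  308.3 192. ] rpy [-3.140e+00  1.000e-03  1.536e+00] w 25.6
shift (tool axes now) [-1.819  1.584  0.32 ]
twist [-0.001  0.     0.   ] alt z -1.0 shift if turned first [-1.819  1.585  0.32 ] q7 -0.24
```

View pics/w4.png

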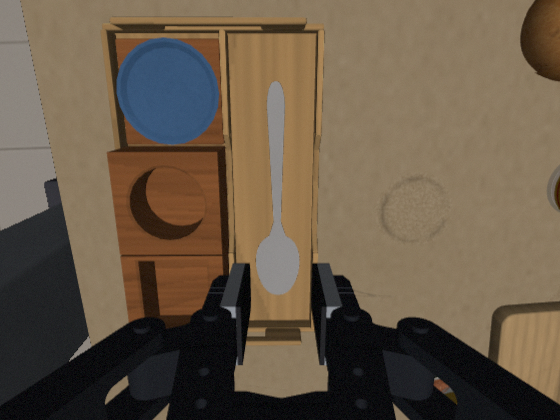

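```bash
python3 -m jog '{"claw":[1,1,1,1,1,1,1],"xyz":[[-0.35,0.3,0],[-0.37,0.32,0],[-0.37,0.32,0],[-0.37,0.32,0],[-0.36,0.32,0],[0,0,0],[0,0,0]],"twist":[[0,0,0],[0,0,0],[0,0,0],[0,0,0],[0,0,0],[0,0,0],[0,0,0]]}'
python3 - <<'E'
from h import *
w=cam("wrist","w5")
print(optics.boxes_of("wrist","yellow_jar")[:2])
go([709,121,160],1.536)
E
```

```text
clock: 12.15
eef_pos: [708.6, 121.6, 192.2]
tool_rot: [-3.14, -0.001, 1.536]
force: [0.2, 0.8, 0.7]
width: 85.5
gripper_force: 0.0
[{'rect': [243.5, 164.5, 60.2, 86.2], 'score': 0.57}, {'rect': [240.4, 289.9, 54.9, 108.6], 'score': 0.34}]
clock 12.25 tcp [708.4 123.2 192.7] rpy [-3.140e+00 -1.000e-03  1.539e+00] w 85.2
shift (tool axes now) [-0.022  0.007  0.327]
twist [-0.    -0.     0.001] alt z -0.999 shift if turned first [-0.022  0.007  0.327] q7 0.05
```

View pics/w5.png

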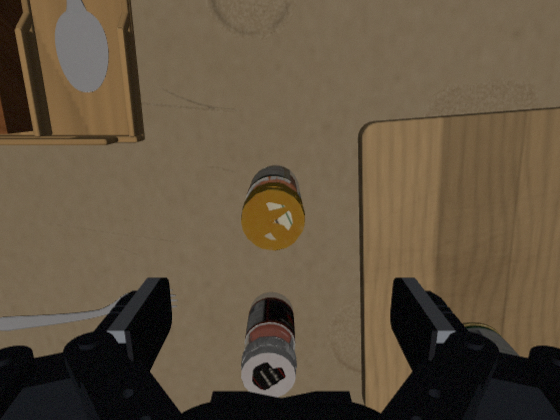

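```bash
python3 - <<'E'
from h import *
w=cam("wrist"); t=cam("top")
c=w["color"].astype(int); m=((c[...,0]-c[...,2]>70)).astype(np.uint8); m[260:]=0; m[:150]=0; m[:,:200]=0; m[:,340:]=0
cs,_=cv2.findContours(m,cv2.RETR_EXTERNAL,cv2.CHAIN_APPROX_SIMPLE); e=cv2.fitEllipse(cv2.convexHull(max(cs,key=cv2.contourArea))); print(e)
c=t["color"].astype(int); m=((c[...,0]-c[...,2]>80)).astype(np.uint8); m2=np.zeros_like(m); m2[135:172,235:265]=m[135:172,235:265]; M=cv2.moments(m2,True); tc=(M["m10"]/M["m00"],M["m01"]/M["m00"]); print(tc,M["m00"])
print("tri",tri((w,*e[0]),(t,*tc)), "z102",plane(w,*e[0],102),plane(w,*e[0],95), "top",plane(t,*tc,102))
p=plane(w,*e[0],100)
go([p[0],p[1],48],1.536)
E
```

```text
((272.9359130859375, 221.668701171875), (59.7689323425293, 62.63926696777344), 92.16863250732422)
(252.768115942029, 148.34782608695653) 69.0
tri [704.08260421 111.97441016  81.78722423] z102 [702.87053455 120.06690044 102.        ] [702.63485248 117.83075115  95.        ] top [700.89088398 109.48135291 102.        ]
clock 12.35 tcp [708.6 123.2 193.1] rpy [-3.141e+00 -1.000e-03  1.539e+00] w 85.2
shift (tool axes now) [-0.041 -0.056  1.451]
twist [-0.    -0.     0.001] alt z -0.999 shift if turned first [-0.04  -0.056  1.451] q7 0.05
```

```bash
python3 - <<'E'
from h import *
t=dict(cam("top")); t["color"]=cv2.imread("pics/top0.png")[:,:,::-1]; w=cam("wrist")
c=t["color"].astype(int); m=((c[...,0]-c[...,2]>85)).astype(np.uint8); m2=np.zeros_like(m); m2[135:172,238:262]=m[135:172,238:262]; ys,xs=np.nonzero(m2); tc=(xs.mean(),ys.mean()); print(tc,len(xs),xs.min(),xs.max(),ys.min(),ys.max())
print(plane(t,*tc,98), tri((w,272.9,223.5),(t,*tc)), plane(w,272.9,223.5,100))
E
```

```text
(np.float64(249.125), np.float64(148.0625)) 128 242 256 141 154
[702.37450998 119.28448376  98.        ] [702.41017435 118.54191636 100.97443493] [703.13395209 117.59683518 100.        ]
```

```bash
python3 -m jog '{"claw":[1,1,1,1,1,1],"xyz":[[-0.05,-0.06,0],[0,0,0.4],[0,0,0.5],[0,0,0.5],[0,0,0.05],[0,0,0]],"twist":[[0,0,0],[0,0,0],[0,0,0],[0,0,0],[0,0,0],[0,0,0]]}'
python3 -c "
from h import *
go([702.7,118.3,48],1.536)"
```

```text
clock: 13.2
eef_pos: [703.9, 116.2, 49.6]
tool_rot: [3.14, 0.0, 1.536]
force: [0.7, -0.6, 0.2]
width: 85.5
gripper_force: 0.0
clock 13.2 tcp [703.9 116.2  49.6] rpy [3.14  0.    1.536] w 85.5
shift (tool axes now) [ 0.021 -0.012  0.016]
twist [0.001 0.    0.   ] alt z -1.0 shift if turned first [ 0.021 -0.012  0.016] q7 0.11
```

```bash
python3 -m jog '{"claw":[1,1,0,0,0,0,0,0,0],"xyz":[[0.02,-0.01,0.01],[0,0,0],[0,0,0],[0,0,0],[0,0,0],[0,0,0],[0,0,0],[0,0,-0.2],[0,0,0]],"twist":[[0,0,0],[0,0,0],[0,0,0],[0,0,0],[0,0,0],[0,0,0],[0,0,0],[0,0,0],[0,0,0]]}'
python3 -c "
from h import *
go([474.7,308,150],1.536)"
```

```text
clock: 14.32
eef_pos: [703.4, 118.5, 69.2]
tool_rot: [3.138, -0.0, 1.537]
force: [0.7, -0.3, -1.9]
width: 40.9
gripper_force: 60.2
clock 14.32 tcp [703.4 118.5  69.2] rpy [ 3.138 -0.     1.537] w 40.9
shift (tool axes now) [ 1.816 -2.348 -0.815]
twist [ 0.001 -0.     0.   ] alt z -1.0 shift if turned first [ 1.814 -2.352 -0.808] q7 0.1
```

```bash
python3 -m jog '{"claw":[0,0,0,0,0,0,0,0],"xyz":[[0,0,-0.5],[0,0,-0.5],[0.36,-0.32,-0.2],[0.38,-0.32,0],[0.38,-0.33,0],[0.35,-0.33,0],[0.35,-0.33,0],[0,0,0]],"twist":[[0,0,0],[0,0,0],[0,0,0],[0,0,0],[0,0,0],[0,0,0],[0,0,0],[0,0,0]]}'
python3 - <<'E'
from h import *
w=cam("wrist","w6"); np.savez("w6.npz",**w)
go([474.7,308,150],1.536)
E
```

```text
clock: 15.32
eef_pos: [541.2, 311.4, 186.6]
tool_rot: [-3.138, -0.003, 1.545]
force: [0.6, 0.4, -0.5]
width: 40.8
gripper_force: 60.6
clock 15.38 tcp [543.6 308.3 187. ] rpy [-3.140e+00 -1.000e-03  1.541e+00] w 40.7
shift (tool axes now) [-0.024 -0.688  0.371]
twist [-0.    -0.     0.002] alt z -0.998 shift if turned first [-0.027 -0.689  0.37 ] q7 -0.24
```

View pics/w6.png

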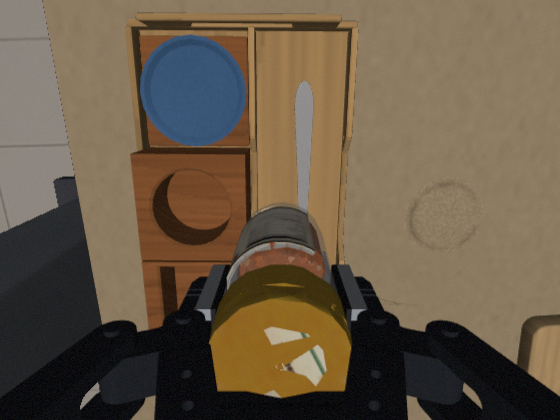

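```bash
python3 - <<'E'
from h import *
w=dict(np.load("w6.npz")); w["color"]=w["color"]
print("well",plane(w,192,206,55)); C=[plane(w,*p,55) for p in((134,153),(250,150),(250,260),(143,262))]; print(np.round(C,1),np.mean(C,0))
d=dish(w); print("dish",d,plane(w,*d[0],26))
a=np.deg2rad(np.arange(0,360,3)); im=cv2.resize(w["color"][:,:,::-1],None,fx=2,fy=2)
c=np.array([474.7,308]); xc=np.array([-.035,-.999]); yc=np.array([.999,-.035])
def ln(pts,col):
    P=np.array([(proj(w,p)+.5)*2 for p in pts]).astype(int); cv2.polylines(im,[P],True,col,1)
ln([(c[0]+30*np.cos(t),c[1]+30*np.sin(t),55) for t in a],(0,255,0))
ln([(*(c+sx*42*xc+sy*42*yc),55) for sx,sy in((1,1),(1,-1),(-1,-1),(-1,1))],(0,255,255))
D=c-85.5*xc
ln([(D[0]+41.5*np.cos(t),D[1]+41.5*np.sin(t),26) for t in a],(0,255,0))
B=c+38.5*yc; ln([(*(B+sx*132*xc+sy*yc),28) for sx,sy in((-1,10),(0,10),(0,81),(-1,81))],(255,255,0))
cv2.imwrite("pics/w6o.png",im[0:560,200:740])
E
```

```text
well [473.03376568 309.33697036  55.        ]
[[434.5 350.4  55. ]
 [519.2 350.3  55. ]
 [514.9 263.9  55. ]
 [429.7 264.3  55. ]] [474.55919183 307.24048991  55.        ]
dish ((192.54129028320312, 90.03154754638672), (103.36042785644531, 111.74030303955078), 151.55001831054688) [474.68855217 393.87705932  26.        ]
```

View pics/w6o.png

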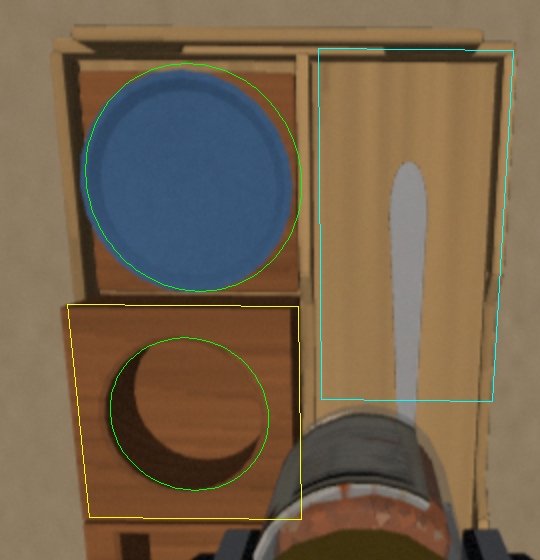

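```bash
python3 -m jog '{"claw":[0,0,0,0,0,0],"xyz":[[-0.01,-0.35,0],[-0.01,-0.35,0],[0,0,0.3],[0,0,0.3],[0,0,0],[0,0,0]],"twist":[[0,0,0],[0,0,0],[0,0,0],[0,0,0],[0,0,0],[0,0,0]]}'
python3 -c "
from h import *
go([473.2,308,65],1.536)"
```

```text
clock: 16.12
eef_pos: [476.8, 305.7, 128.2]
tool_rot: [3.14, -0.0, 1.535]
force: [0.7, 1.3, -0.6]
width: 40.9
gripper_force: 60.7
clock 16.12 tcp [476.8 305.7 128.2] rpy [ 3.14  -0.     1.535] w 40.9
shift (tool axes now) [ 0.022 -0.038  0.632]
twist [ 0.001 -0.    -0.   ] alt z 1.0 shift if turned first [ 0.022 -0.037  0.632] q7 -0.23
```

```bash
python3 -m jog '{"claw":[0,0,0,0,0],"xyz":[[0.02,-0.04,0],[0,0,0.3],[0,0,0.25],[0,0,0],[0,0,0]],"twist":[[0,0,0],[0,0,0],[0,0,0],[0,0,0],[0,0,0]]}'
python3 -c "
from h import *
go([473.2,308,65],1.536)"
```

```text
clock: 16.75
eef_pos: [472.3, 308.9, 73.5]
tool_rot: [3.14, -0.001, 1.537]
force: [-0.2, -0.1, -1.5]
width: 40.7
gripper_force: 60.7
clock 16.75 tcp [472.3 308.9  73.5] rpy [ 3.140e+00 -1.000e-03  1.537e+00] w 40.7
shift (tool axes now) [-0.009  0.009  0.085]
twist [ 0.001 -0.     0.   ] alt z -1.0 shift if turned first [-0.009  0.009  0.085] q7 -0.19
```

```bash
python3 -m jog '{"claw":[0,0,0],"xyz":[[0,0,0.08],[0,0,0.01],[0,0,0]],"twist":[[0,0,0],[0,0,0],[0,0,0]]}'
python3 -m jog '{"claw":[0.9,0.9,0.9,0.9,0.9,0.9,0.9,0.9],"xyz":[[0,0,0],[0,0,0],[0,0,0],[0,0,0],[0,0,-0.3],[0,0,-0.6],[0,0,-0.6],[0,0,0]],"twist":[[0,0,0],[0,0,0],[0,0,0],[0,0,0],[0,0,0],[0,0,0],[0,0,0],[0,0,0]]}'
python3 - <<'E'
from h import *
w=cam("wrist","w7"); 
for n in("scene","top"):
    im=cam(n); np.savez(n+"7.npz",**im)
    print(n,"yellow",optics.boxes_of(n,"yellow_jar")[:1],"carton",optics.boxes_of(n,"carton")[:1])
go([610,-247,190],1.536)
E
```

```text
clock: 17.12
eef_pos: [471.5, 308.6, 63.4]
tool_rot: [-3.142, -0.0, 1.537]
force: [0.0, 0.1, -1.1]
width: 40.7
gripper_force: 60.7
clock: 18.12
eef_pos: [474.4, 309.8, 218.1]
tool_rot: [3.134, -0.006, 1.536]
force: [-0.2, -0.7, -0.6]
width: 77.3
gripper_force: 0.0
scene yellow [{'rect': [191.4, 163.0, 17.7, 28.0], 'score': 0.67}] carton [{'rect': [384.6, 236.5, 25.8, 49.9], 'score': 0.88}]
top yellow [{'rect': [160.8, 228.0, 23.6, 16.2], 'score': 0.87}] carton [{'rect': [369.1, 176.2, 27.5, 27.1], 'score': 0.67}]
clock 18.48 tcp [470.8 308.1 211.9] rpy [-3.139e+00  2.000e-03  1.536e+00] w 77.1
shift (tool axes now) [-5.499  1.583  0.225]
twist [-0.001  0.001  0.   ] alt z -1.0 shift if turned first [-5.499  1.585  0.219] q7 -0.3
```

View pics/w7.png

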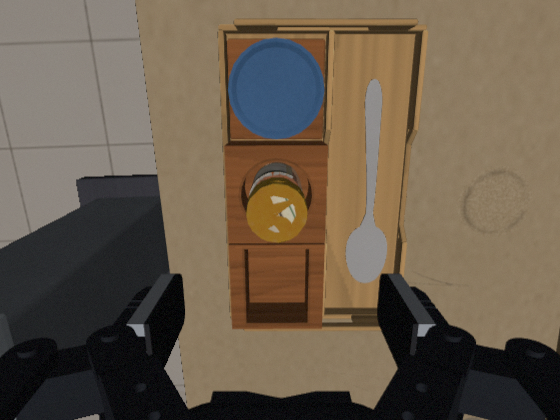

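```bash
python3 -m jog '{"claw":[1,1,1,1,1,1,1,1,1,1,1,1],"xyz":[[-0.45,0.13,0],[-0.5,0.14,0.02],[-0.5,0.14,0.02],[-0.5,0.14,0.02],[-0.5,0.15,0.02],[-0.5,0.15,0.02],[-0.5,0.15,0.02],[-0.5,0.15,0.02],[-0.5,0.15,0.02],[-0.5,0.15,0.02],[-0.5,0.14,0],[0,0,0]],"twist":[[0,0,0],[0,0,0],[0,0,0],[0,0,0],[0,0,0],[0,0,0],[0,0,0],[0,0,0],[0,0,0],[0,0,0],[0,0,0],[0,0,0]]}'
python3 - <<'E'
from h import *
w=cam("wrist","w8"); w=cam("wrist","w8"); np.savez("w8.npz",**w)
print(optics.boxes_of("wrist","carton")[:2],optics.boxes_of("wrist","garlic")[:2])
go([610,-247,190])
E
```

```text
clock: 19.98
eef_pos: [610.4, -248.1, 194.2]
tool_rot: [-3.14, 0.004, 1.529]
force: [-0.8, -0.3, 0.6]
width: 85.4
gripper_force: 0.0
[{'rect': [236.9, 156.9, 91.7, 90.2], 'score': 0.75}] [{'rect': [299.3, 3.8, 73.8, 56.4], 'score': 0.78}]
clock 20.18 tcp [ 611.6 -239.7  194.4] rpy [-3.140e+00 -2.000e-03  1.538e+00] w 85.2
shift (tool axes now) [-0.074 -0.014  0.044]
```

View pics/w8.png

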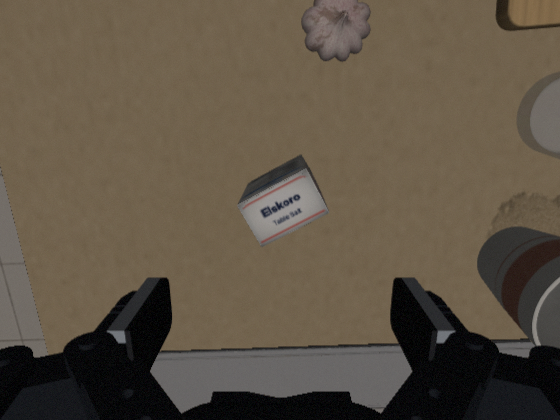

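```bash
python3 - <<'E'
from h import *
w=dict(np.load("w8.npz")); t=cam("top")
C=np.array([plane(w,*p,86) for p in((239,203),(304,168),(327,212),(262,245))]); print(C.round(1)); c=C.mean(0)
print("sides",[np.linalg.norm(C[i]-C[(i+1)%4]).round(1) for i in range(4)],"centre",c)
m=cv2.inRange(cv2.cvtColor(w["color"],cv2.COLOR_RGB2GRAY),105,255); m[:150]=0;m[255:]=0;m[:,:225]=0;m[:,340:]=0
ys,xs=np.nonzero(m); P=np.array([plane(w,x,y,86)[:2] for x,y in zip(xs,ys)],np.float32); print("mask",len(P),cv2.minAreaRect(P))
L=(C[1]+C[2]-C[0]-C[3])[:2]; S=(C[0]+C[1]-C[2]-C[3])[:2]; print("long heading",np.arctan2(L[1],L[0]),"short",np.arctan2(S[1],S[0]))
# height check with top view: expected pixel of the top-face centre
t0=dict(t); t0["color"]=cv2.imread("pics/top0.png")[:,:,::-1]
g=cv2.cvtColor(t0["color"],cv2.COLOR_RGB2GRAY)[170:205,365:400]; m=g>150; ys,xs=np.nonzero(m); r=cv2.minAreaRect(np.stack([xs+365,ys+170],1).astype(np.float32)); print("top px",r,"tri",tri((w,*proj(w,c)),(t0,*r[0])))
for n in (0,):
  b=optics.boxes_of("top","garlic")[:2]; print(b)
go([c[0],c[1],46],np.arctan2(L[1],L[0]))
E
```

```text
[[ 581.6 -238.7   86. ]
 [ 627.  -216.1   86. ]
 [ 642.3 -247.6   86. ]
 [ 595.8 -270.4   86. ]]
sides [np.float64(50.7), np.float64(35.0), np.float64(51.8), np.float64(34.7)] centre [ 611.65438115 -243.20596434   86.        ]
mask 3263 ((615.2853393554688, -242.67591857910156), (72.24390411376953, 70.51924133300781), 89.02713775634766)
long heading 0.45904769644081267 short 2.0089324434558544
top px ((384.7000732421875, 187.40003967285156), (19.230182647705078, 10.733125686645508), 63.43495178222656) tri [ 611.62742686 -244.59272302   80.34986813]
[{'rect': [322.7, 164.9, 19.2, 21.0], 'score': 0.83}]
clock 20.27 tcp [ 611.9 -239.6  194.9] rpy [-3.141e+00 -1.000e-03  1.539e+00] w 85.2
shift (tool axes now) [-0.038 -0.     1.489]
twist [-0.    -0.     0.344] alt z -0.656 shift if turned first [-0.018  0.031  1.489] q7 0.61
```

```bash
python3 -m jog '{"claw":[1,1,1,1,1,1,1,1,1],"xyz":[[0,0,0],[0,0,0],[0,0,0],[0,0,0],[0,0,0],[0,0,0],[-0.02,0.03,0.2],[0,0,0.2],[0,0,0]],"twist":[[0,0,0.057],[0,0,0.057],[0,0,0.057],[0,0,0.057],[0,0,0.057],[0,0,0.058],[0,0,0],[0,0,0],[0,0,0]]}'
python3 - <<'E'
from h import *
w=cam("wrist","w9"); b=optics.boxes_of("wrist","carton")[:1]; print(b)
g=cv2.cvtColor(w["color"],cv2.COLOR_RGB2GRAY); x,y,ww,hh=[int(v) for v in b[0]["rect"]]
m=np.zeros_like(g); m[max(y-4,0):y+hh+4,x-4:x+ww+4]=(g>105)[max(y-4,0):y+hh+4,x-4:x+ww+4]; m=cv2.morphologyEx(m,cv2.MORPH_CLOSE,np.ones((9,9)))
cs,_=cv2.findContours(m,cv2.RETR_EXTERNAL,cv2.CHAIN_APPROX_NONE); k=max(cs,key=cv2.contourArea)[:,0]; bx=cv2.boxPoints(cv2.minAreaRect(k)); print(bx.round(), cv2.contourArea(k))
C=np.array([plane(w,*p,86) for p in bx]);print(C.round(1),C.mean(0).round(1),[np.linalg.norm(C[i]-C[i-1]).round(1) for i in range(4)])
go([611.6,-243.6,48],0.459)
E
```

```text
clock: 21.4
eef_pos: [609.8, -243.8, 152.4]
tool_rot: [-3.137, 0.003, 0.461]
force: [-0.1, 0.7, 0.3]
width: 85.8
gripper_force: 0.0
[{'rect': [254.3, 160.7, 57.6, 106.5], 'score': 0.98}]
[[250. 268.]
 [252. 180.]
 [313. 181.]
 [311. 269.]] 5005.5
[[ 579.8 -238.9   86. ]
 [ 629.7 -216.9   86. ]
 [ 644.3 -248.1   86. ]
 [ 595.6 -272.5   86. ]] [ 612.3 -244.1   86. ] [np.float64(37.0), np.float64(54.5), np.float64(34.5), np.float64(54.5)]
clock 21.5 tcp [ 611.1 -245.2  154.8] rpy [-3.141e+00  1.000e-03  4.600e-01] w 85.3
shift (tool axes now) [ 0.012 -0.011  1.068]
twist [-0.  0.  0.] alt z -1.0 shift if turned first [ 0.012 -0.012  1.068] q7 -0.23
```

```bash
python3 -m jog '{"claw":[1,1,1,1,0,0,0,0,0,0,0],"xyz":[[0.01,-0.01,0.3],[0,0,0.4],[0,0,0.37],[0,0,0],[0,0,0],[0,0,0],[0,0,0],[0,0,0],[0,0,0],[0,0,-0.2],[0,0,0]],"twist":[[0,0,0],[0,0,0],[0,0,0],[0,0,0],[0,0,0],[0,0,0],[0,0,0],[0,0,0],[0,0,0],[0,0,0],[0,0,0]]}'
python3 -c "
from h import *
go([470.2,222.6,190],1.536)"
```

```text
clock: 22.88
eef_pos: [613.0, -244.8, 70.7]
tool_rot: [3.138, -0.002, 0.459]
force: [-0.1, 0.7, 0.0]
width: 38.3
gripper_force: 60.3
clock 22.88 tcp [ 613.  -244.8   70.7] rpy [ 3.138e+00 -2.000e-03  4.590e-01] w 38.3
shift (tool axes now) [ 0.794 -4.819 -1.207]
twist [ 0.001 -0.    -0.343] alt z 0.657 shift if turned first [ 4.621 -1.59  -1.193] q7 -0.17
```

```bash
python3 -m jog '{"claw":[0,0,0,0,0,0,0,0,0],"xyz":[[0,0,-0.5],[0,0,-0.5],[0,0,-0.2],[0,0,0],[0,0,0],[0,0,0],[0,0,0],[0,0,0],[0,0,0]],"twist":[[0,0,0],[0,0,0],[0,0,-0.057],[0,0,-0.057],[0,0,-0.057],[0,0,-0.057],[0,0,-0.057],[0,0,-0.058],[0,0,0]]}'
python3 -m jog '{"claw":[0,0,0,0,0,0,0,0,0,0,0],"xyz":[[0.4,-0.14,0],[0.45,-0.16,0],[0.47,-0.16,0],[0.47,-0.16,0],[0.47,-0.16,0],[0.47,-0.16,0],[0.47,-0.16,0],[0.47,-0.16,0],[0.47,-0.16,0],[0.46,-0.16,0],[0,0,0]],"twist":[[0,0,0],[0,0,0],[0,0,0],[0,0,0],[0,0,0],[0,0,0],[0,0,0],[0,0,0],[0,0,0],[0,0,0],[0,0,0]]}'
python3 -c "
from h import *
go([470.2,222.6,65],1.536)
w=cam('wrist','w10'); print(optics.boxes_of('wrist','carton')[:1]); go([470.2,222.6,65],1.536)"
```

```text
clock: 24.0
eef_pos: [611.5, -243.9, 188.4]
tool_rot: [3.141, -0.001, 1.534]
force: [-0.3, -0.5, -0.3]
width: 38.6
gripper_force: 60.5
clock: 25.38
eef_pos: [467.7, 226.1, 187.9]
tool_rot: [-3.14, -0.002, 1.541]
force: [-0.5, -0.8, 0.2]
width: 38.8
gripper_force: 60.5
clock 25.38 tcp [467.7 226.1 187.9] rpy [-3.140e+00 -2.000e-03  1.541e+00] w 38.8
shift (tool axes now) [-0.037  0.028  1.229]
twist [-0.    -0.001  0.002] alt z -0.998 shift if turned first [-0.034  0.027  1.229] q7 -0.13
[{'rect': [223.5, 192.2, 112.6, 205.6], 'score': 0.73}]
clock 25.48 tcp [469.5 221.3 188.3] rpy [3.141e+00 1.000e-03 1.535e+00] w 38.4
shift (tool axes now) [0.014 0.006 1.233]
twist [ 0.  0. -0.] alt z 1.0 shift if turned first [0.013 0.006 1.233] q7 -0.13
```

```bash
python3 -m jog '{"claw":[0,0,0,0,0,0],"xyz":[[0.01,0.01,0.3],[0,0,0.4],[0,0,0.2],[0,0,0.23],[0,0,0],[0,0,0]],"twist":[[0,0,0],[0,0,0],[0,0,0],[0,0,0],[0,0,0],[0,0,0]]}'
python3 -c "
from h import *
go([470.2,222.6,65],1.536)"
```

```text
clock: 26.22
eef_pos: [471.5, 221.2, 76.0]
tool_rot: [3.14, 0.0, 1.534]
force: [-0.1, 0.2, -0.6]
width: 38.6
gripper_force: 60.5
clock 26.23 tcp [471.5 221.2  76. ] rpy [3.14  0.    1.534] w 38.6
shift (tool axes now) [ 0.014 -0.014  0.11 ]
twist [ 0.     0.    -0.001] alt z 0.999 shift if turned first [ 0.014 -0.014  0.11 ] q7 -0.01
```

Free of contact inside the bay; lower the last 11 mm, release, lift.

```bash
python3 -m jog '{"claw":[0,0,0],"xyz":[[0.01,-0.01,0.08],[0,0,0.03],[0,0,0]],"twist":[[0,0,0],[0,0,0],[0,0,0]]}'
python3 -m jog '{"claw":[0.9,0.9,0.9,0.9,0.9,0.9,0.9,0.9],"xyz":[[0,0,0],[0,0,0],[0,0,0],[0,0,0],[0,0,-0.3],[0,0,-0.6],[0,0,-0.6],[0,0,0]],"twist":[[0,0,0],[0,0,0],[0,0,0],[0,0,0],[0,0,0],[0,0,0],[0,0,0],[0,0,0]]}'
python3 - <<'E'
from h import *
w=cam("wrist","w11"); w=cam("wrist","w11"); np.savez("w11.npz",**w)
print(optics.boxes_of("wrist","carton")[:1],optics.boxes_of("wrist","yellow_jar")[:1])
for p in ((470.2,222.6,101),(473.2,308,117)): print(proj(w,p))
go([655,-117,150],1.536)
E
```

```text
clock: 26.6
eef_pos: [469.6, 223.6, 65.2]
tool_rot: [3.141, -0.001, 1.537]
force: [-1.5, -0.5, 8.3]
width: 38.3
gripper_force: 61.3
clock: 27.6
eef_pos: [472.5, 224.2, 218.5]
tool_rot: [3.134, -0.005, 1.537]
force: [-0.5, 0.5, -0.7]
width: 76.9
gripper_force: 0.0
[{'rect': [253.2, 154.8, 50.2, 89.9], 'score': 0.59}] [{'rect': [248.1, 41.0, 65.7, 75.6], 'score': 0.86}]
[279.84362064 208.78310649]
[279.88762844  80.75813037]
clock 27.8 tcp [468.5 223.2 213.1] rpy [-3.139e+00  1.000e-03  1.537e+00] w 76.9
shift (tool axes now) [-3.336  1.981  0.63 ]
twist [-0.001  0.     0.   ] alt z -1.0 shift if turned first [-3.335  1.982  0.631] q7 -0.15
```

```bash
python3 -m jog '{"claw":[1,1,1,1,1,1,1,1,1],"xyz":[[-0.4,0.24,0.05],[-0.42,0.25,0.05],[-0.42,0.25,0.05],[-0.42,0.25,0.05],[-0.42,0.25,0.05],[-0.42,0.25,0.05],[-0.42,0.25,0.05],[-0.42,0.25,0.05],[0,0,0]],"twist":[[0,0,0],[0,0,0],[0,0,0],[0,0,0],[0,0,0],[0,0,0],[0,0,0],[0,0,0],[0,0,0]]}'
python3 -m jog '{"claw":[1,1,1,1,1,1,1],"xyz":[[0,0,0],[0,0,0],[0,0,0],[0,0,0],[0,0,0],[0,0,0],[0,0,0]],"twist":[[0,0,0.05],[0,0,0.05],[0,0,0.05],[0,0,0.05],[0,0,0.05],[0,0,0.05],[0,0,0]]}'
python3 - <<'E'
from h import *
w=cam("wrist","w12"); w=cam("wrist","w12"); np.savez("w12.npz",**w); t=cam("top","t12"); s=cam("scene")
b=optics.boxes_of("wrist","garlic")[:2]; print(b); o=[(w,b[0]["rect"][0]+b[0]["rect"][2]/2,b[0]["rect"][1]+b[0]["rect"][3]/2)]
# silhouette: not board-coloured
hsv=cv2.cvtColor(w["color"],cv2.COLOR_RGB2HSV); x,y,ww,hh=[int(v) for v in b[0]["rect"]]
m=np.zeros(hsv.shape[:2],np.uint8); m[y-8:y+hh+8,x-8:x+ww+8]=(hsv[y-8:y+hh+8,x-8:x+ww+8,1]<60)
cs,_=cv2.findContours(m,cv2.RETR_EXTERNAL,cv2.CHAIN_APPROX_NONE); k=max(cs,key=cv2.contourArea); print(cv2.minEnclosingCircle(k),cv2.boundingRect(k))
u,v=cv2.minEnclosingCircle(k)[0]
for z in (15,19,25): print(z,plane(w,u,v,z).round(1),plane(w,*o[0][1:],z).round(1))
for n,im in(("scene",s),("top",t)):
    g=optics.boxes_of(n,"garlic")[:2]; print(n,g)
    for q in g[:1]: r=q["rect"]; print("tri",tri((w,u,v),(im,r[0]+r[2]/2,r[1]+r[3]/2)).round(1))
go([655,-117,60])
E
```

```text
clock: 28.92
eef_pos: [656.2, -123.1, 171.7]
tool_rot: [-3.138, 0.003, 1.53]
force: [-0.6, 0.6, -0.2]
width: 85.4
gripper_force: 0.0
clock: 29.8
eef_pos: [656.1, -115.9, 172.5]
tool_rot: [-3.139, 0.002, 0.596]
force: [0.2, -0.1, -1.0]
width: 85.2
gripper_force: 0.0
[{'rect': [250.4, 164.0, 65.8, 61.9], 'score': 0.95}]
((283.251953125, 194.18873596191406), 32.8885612487793) (251, 162, 64, 66)
15 [ 657.  -119.1   15. ] [ 656.5 -119.5   15. ]
19 [ 657.8 -118.5   19. ] [ 657.3 -118.9   19. ]
25 [ 659.  -117.7   25. ] [ 658.5 -118.1   25. ]
scene [{'rect': [350.1, 224.6, 19.8, 18.4], 'score': 0.63}]
tri [ 656.9 -116.5   20.7]
top []
clock 30.15 tcp [ 657.  -117.3  174.3] rpy [-3.141 -0.     0.595] w 85.5
shift (tool axes now) [-0.015 -0.013  1.143]
```

```bash
python3 -m jog '{"claw":[1,1,1,1,1],"xyz":[[0,0.01,0.4],[0,0,0.5],[0,0,0.5],[0,0,0.25],[0,0,0]],"twist":[[0,0,0],[0,0,0],[0,0,0],[0,0,0],[0,0,0]]}'
python3 -c "
from h import *
go([657.4,-118.2,3],.595)"
```

```text
clock: 30.78
eef_pos: [656.7, -118.0, 8.0]
tool_rot: [-3.14, 0.002, 0.594]
force: [0.3, 0.8, 0.5]
width: 85.5
gripper_force: 0.0
clock 30.77 tcp [ 656.7 -118.     8. ] rpy [-3.14e+00  2.00e-03  5.94e-01] w 85.5
shift (tool axes now) [0.005 0.005 0.05 ]
twist [-0.001  0.001 -0.   ] alt z 1.0 shift if turned first [0.005 0.005 0.05 ] q7 -0.21
```

```bash
python3 -m jog '{"claw":[1,1,0,0,0,0,0],"xyz":[[0,0,0.05],[0,0,0],[0,0,0],[0,0,0],[0,0,0],[0,0,0],[0,0,0]],"twist":[[0,0,0],[0,0,0],[0,0,0],[0,0,0],[0,0,0],[0,0,0],[0,0,0]]}'
python3 -m jog '{"claw":[0,0,0,0],"xyz":[[0,0,-0.3],[0,0,-0.6],[0,0,-0.5],[0,0,0]],"twist":[[0,0,0],[0,0,0],[0,0,0],[0,0,0]]}'
python3 - <<'E'
from h import *
w=cam("wrist","w13"); print(optics.boxes_of("wrist","garlic")[:2])
w=dict(np.load("w11.npz")); d=dish(w); print("dish",d,plane(w,*d[0],26))
go([475.8,393.4,150],1.536)
E
```

```text
clock: 31.65
eef_pos: [658.3, -118.3, 5.6]
tool_rot: [3.141, -0.001, 0.594]
force: [-0.2, 0.7, 5.3]
width: 48.3
gripper_force: 60.9
clock: 32.15
eef_pos: [660.4, -119.6, 149.3]
tool_rot: [3.135, -0.006, 0.594]
force: [0.9, 0.4, -1.3]
width: 47.8
gripper_force: 62.0
[{'rect': [212.3, 234.8, 136.9, 131.9], 'score': 0.64}]
dish ((278.0279846191406, -27.802770614624023), (103.17195129394531, 114.93949127197266), 2.086864709854126) [474.85420779 392.57725491  26.        ]
clock 32.25 tcp [ 657.7 -117.7  144.6] rpy [-3.141e+00 -1.000e-03  5.940e-01] w 47.8
shift (tool axes now) [ 1.355 -5.253 -0.052]
twist [ 0.  -0.  -0.3] alt z 0.7 shift if turned first [ 5.045 -1.995 -0.054] q7 -0.31
```

```bash
python3 -m jog '{"claw":[0,0,0,0,0,0,0],"xyz":[[0,0,-0.2],[0,0,-0.2],[0,0,0],[0,0,0],[0,0,0],[0,0,0],[0,0,0]],"twist":[[0,0,-0.05],[0,0,-0.05],[0,0,-0.05],[0,0,-0.05],[0,0,-0.05],[0,0,-0.05],[0,0,0]]}'
python3 -m jog '{"claw":[0,0,0,0,0,0,0,0,0,0,0,0],"xyz":[[0.4,-0.15,0],[0.46,-0.18,0],[0.46,-0.18,0],[0.46,-0.18,0],[0.46,-0.19,0],[0.47,-0.19,0],[0.47,-0.19,0],[0.47,-0.19,0],[0.47,-0.19,0],[0.47,-0.19,0],[0.46,-0.18,0],[0,0,0]],"twist":[[0,0,0],[0,0,0],[0,0,0],[0,0,0],[0,0,0],[0,0,0],[0,0,0],[0,0,0],[0,0,0],[0,0,0],[0,0,0],[0,0,0]]}'
python3 - <<'E'
from h import *
w=cam("wrist","w14"); d=dish(w); print("dish",d,plane(w,*d[0],26),optics.boxes_of("wrist","garlic_dish")[:1],optics.boxes_of("wrist","garlic")[:1])
go([475.3,393,26],1.536)
E
```

```text
clock: 33.12
eef_pos: [656.7, -117.7, 182.6]
tool_rot: [-3.139, -0.001, 1.535]
force: [-0.6, -0.3, -1.0]
width: 47.8
gripper_force: 61.9
clock: 34.62
eef_pos: [470.3, 398.9, 182.5]
tool_rot: [-3.138, -0.001, 1.542]
force: [-0.1, 0.5, -0.8]
width: 48.7
gripper_force: 62.0
dish ((287.00592041015625, 198.75819396972656), (93.54536437988281, 98.49261474609375), 90.11779022216797) [474.60257446 394.17274764  26.        ] [{'rect': [233.4, 145.8, 103.5, 99.4], 'score': 0.57}] [{'rect': [213.2, 235.5, 136.4, 134.8], 'score': 0.93}]
clock 34.77 tcp [474.2 392.1 183.7] rpy [-3.141e+00  2.000e-03  1.534e+00] w 48.0
shift (tool axes now) [0.012 0.012 1.576]
twist [-0.     0.001 -0.001] alt z 0.999 shift if turned first [0.009 0.011 1.577] q7 -0.37
```

```bash
python3 -m jog '{"claw":[0,0,0,0,0,0],"xyz":[[0.01,0.01,0.3],[0,0,0.4],[0,0,0.4],[0,0,0.3],[0,0,0],[0,0,0]],"twist":[[0,0,0],[0,0,0],[0,0,0],[0,0,0],[0,0,0],[0,0,0]]}'
python3 -c "
from h import *
go([475.3,393,26],1.536)"
```

```text
clock: 35.52
eef_pos: [476.5, 393.6, 45.4]
tool_rot: [3.14, -0.0, 1.534]
force: [-0.1, -0.2, -0.2]
width: 48.4
gripper_force: 62.0
clock 35.52 tcp [476.5 393.6  45.4] rpy [ 3.14  -0.     1.534] w 48.4
shift (tool axes now) [-0.007 -0.012  0.194]
twist [ 0.001 -0.    -0.001] alt z 0.999 shift if turned first [-0.006 -0.012  0.194] q7 -0.27
```

```bash
python3 -m jog '{"claw":[0,0,0,0],"xyz":[[0,-0.01,0.12],[0,0,0.04],[0,0,0],[0,0,0]],"twist":[[0,0,0],[0,0,0],[0,0,0],[0,0,0]]}'
python3 -m jog '{"claw":[0,0],"xyz":[[0,0,0.03],[0,0,0]],"twist":[[0,0,0],[0,0,0]]}'
```

```text
clock: 36.02
eef_pos: [474.2, 394.6, 28.5]
tool_rot: [3.141, -0.0, 1.537]
force: [-0.0, -0.1, -0.6]
width: 47.8
gripper_force: 62.0
clock: 36.28
eef_pos: [474.5, 394.8, 26.6]
tool_rot: [3.141, -0.001, 1.537]
force: [-1.4, -0.8, 7.7]
width: 48.2
gripper_force: 62.7
```

```bash
python3 -m jog '{"claw":[0.65,0.65,0.7,0.75,0.75,0.75,0.9,0.9,0.9],"xyz":[[0,0,0],[0,0,0],[0,0,0],[0,0,0],[0,0,-0.15],[0,0,-0.25],[0,0,-0.6],[0,0,-0.6],[0,0,0]],"twist":[[0,0,0],[0,0,0],[0,0,0],[0,0,0],[0,0,0],[0,0,0],[0,0,0],[0,0,0],[0,0,0]]}'
python3 -m jog '{"claw":[0.9,0.9,0.9],"xyz":[[-0.4,0,-0.3],[-0.4,0,0],[0,0,0]],"twist":[[0,0,0],[0,0,0],[0,0,0]]}'
python3 - <<'E'
from h import *
w=cam("wrist"); w=cam("wrist"); t=cam("top"); s=cam("scene")
for n in("wrist","scene","top"):
  for l in ("garlic","carton","yellow_jar","spoon","fork","white_jar"):
    if n=="wrist" and l in("fork","white_jar"): continue
    print(n,l,[(b["score"],b["rect"]) for b in optics.boxes_of(n,l)[:2]])
a=w["color"][:,:,::-1]; b=cv2.resize(s["color"][150:290,130:420,::-1],(560,270)); 
o=np.zeros((600,800,3),np.uint8); o[:315,:420]=cv2.resize(a,(420,315)); o[:270,420:]=cv2.resize(s["color"][150:240,150:276,::-1],(380,270)); o[320:600,:560]=cv2.resize(t["color"][130:270,120:400,::-1],(560,280)); cv2.imwrite("pics/final.png",o)
E
```

```text
clock: 37.4
eef_pos: [477.4, 396.0, 191.6]
tool_rot: [3.133, -0.007, 1.536]
force: [-0.8, -0.3, -0.7]
width: 77.1
gripper_force: 0.0
clock: 37.78
eef_pos: [471.5, 310.6, 216.1]
tool_rot: [-3.141, 0.001, 1.531]
force: [0.4, 1.5, -0.1]
width: 77.4
gripper_force: 0.0
wrist garlic [(0.97, [247.1, 58.4, 65.9, 66.2])]
wrist carton [(0.69, [257.6, 253.4, 48.2, 98.0])]
wrist yellow_jar [(0.96, [256.5, 164.3, 55.6, 84.3])]
wrist spoon [(0.77, [352.8, 80.6, 40.4, 206.5])]
scene garlic [(0.48, [177.8, 171.4, 12.8, 10.1])]
scene carton [(0.79, [204.0, 176.6, 25.1, 32.9]), (0.54, [184.2, 183.6, 21.4, 20.1])]
scene yellow_jar [(0.59, [187.9, 161.1, 17.8, 29.7])]
scene spoon [(0.61, [227.4, 187.4, 23.4, 13.4]), (0.61, [332.0, 187.2, 15.0, 34.9])]
scene fork [(0.72, [254.2, 228.3, 54.9, 36.1])]
scene white_jar [(0.62, [333.7, 183.5, 13.8, 38.2])]
top garlic []
top carton [(0.86, [195.2, 226.5, 24.8, 16.8])]
top yellow_jar [(0.79, [163.4, 226.4, 22.0, 18.1])]
top spoon [(0.73, [159.9, 197.8, 55.7, 16.0])]
top fork [(0.84, [287.1, 201.5, 11.2, 59.8])]
top white_jar [(0.81, [287.8, 144.9, 17.6, 24.9])]
```

View pics/final.png

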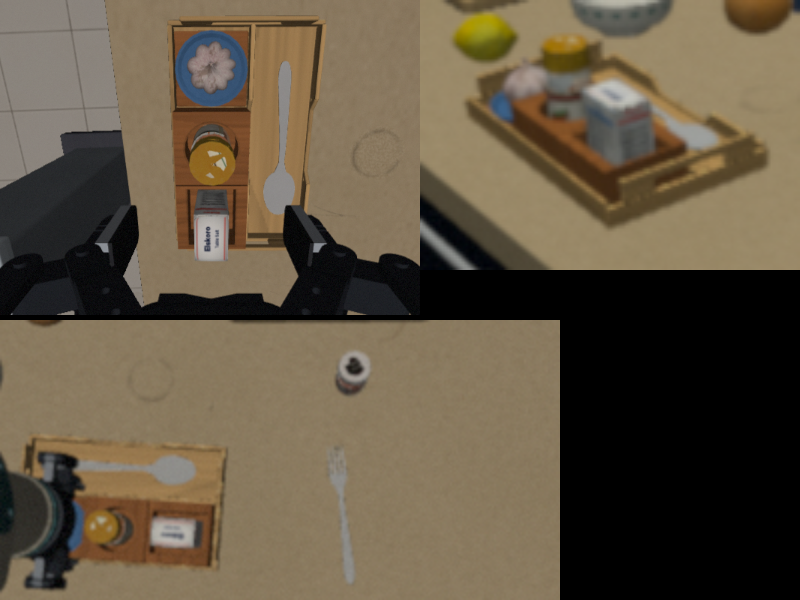

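The final picture shows all four things in place. The garlic is centred in the blue dish (about 211,66), the jar in the well and the carton upright in the bay. The spoon lies in the trough, and the fork and white-capped jar have not moved.

```bash
python3 -c "
from cell import order
print(order.finish_job())"
```

```text
the job is handed in; nothing more can be done
None
```

The job is handed in: spoon, yellow-capped jar, carton and garlic were placed in the caddy in that order in about 38 s of robot time, the last camera check showed all four seated, and the fork and white-capped jar were left where they were.

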